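Charge the hopper jar and hold it up level

TASK

Lift the scoop by its handle and pour all four abrasive stones through the wide funnel mouth of the hopper jar, so that they lie in the narrow part below, then set the empty scoop down upright on the desk and let go of it. Then lift the jar, keeping it level, at least 8 cm clear of the desk and finish while still holding it there in the gripper, level and still. Leave the loupe, the lidded jar and the small pot where they stand.

Things in the scene. Friction and masses are not known exactly. Their poses are not given: they have to be found in the camera images.
- scoop: open-front sheet-steel scoop, 44 mm wide, upright wooden handle at its back, 0.09 kg. Origin at the underside below the tray, z up, +x to the open lip. Tray from x = -47 mm (back wall 18 mm high) to +50 mm (lip); side walls 16 mm high, 13 at the lip; floor 3 mm thick, its last 30 mm rises 2.5 mm to the lip, 38 mm wide there. It pours when tipped lip-down 30 to 40 degrees
- scoop_grip (a point): grip point on the scoop's handle, 40 mm above the underside, at x = -64 mm of the scoop. The handle is an upright wooden block 26 mm along the scoop's x, 12 mm thick along the scoop's y, top 55 mm above the underside
- scoop_lip (a point): middle of the scoop's open pouring lip, at x = +50 mm, 5.5 mm above the scoop's underside (about the top of the lip)
- jar: loose aluminium hopper jar, 0.3 kg, on a 70 x 70 x 4 mm foot: a narrow box (inside 38 x 52 mm) up to 60 mm high, above it a trough-shaped funnel to 111 mm. Origin: centre of the underside, z up, x along the funnel's long way. Two flat cheeks stand across y, 58 mm apart outside; from 60 to 111 mm high they are 118 mm long: grip them from above, closing along y, at x = 0
- jar_mouth (a point): centre of the jar's open funnel mouth, 111 mm above the jar's underside; the opening is 112 mm long (jar x) by 52 mm wide (jar y) inside; its two end walls slope in at 53 degrees to the narrow box
- stone1: small dull plum-coloured abrasive stone, a bar 8 x 24 x 8 mm, 10 g, one of four alike that start lying in the scoop; origin at the centre of its underside, y along its length. The stones slide easily: on metal from a slope of about 20 degrees
- stone2: abrasive stone like stone1, 8 x 24 x 8 mm, starts in the scoop; origin at the centre of its underside
- stone3: abrasive stone like stone1, 8 x 24 x 8 mm, starts in the scoop; origin at the centre of its underside
- stone4: abrasive stone like stone1, 8 x 24 x 8 mm, starts in the scoop; origin at the centre of its underside
- loupe: bystander: black eye loupe, 46 mm across, 35 mm high; origin at the centre of its underside
- lidded_jar: bystander: closed round jar with a green lid, the one standing near the loupe, 52 mm across and high; origin at the centre of its underside
- small_pot: bystander: small grey-white pot, 18 mm across, 28 mm high; origin at the centre of its underside
Things that resemble listed ones, but are neither listed nor needed, are in the scene too. Leave any green or turquoise look-alike of the scoop alone.

How it is judged:
On the way, in this order (a step that is already met when the one before it is completed fails the run):
1. all four stones have been tipped from the raised scoop into the narrow part of the jar, which stands on the desk (z of stone1 in the frame of jar between 0 and 0.06 m and x of stone1 in the frame of jar between -0.03 and 0.03 m and y of stone1 in the frame of jar between -0.032 and 0.032 m and z of stone2 in the frame of jar between 0 and 0.06 m and x of stone2 in the frame of jar between -0.03 and 0.03 m and y of stone2 in the frame of jar between -0.032 and 0.032 m and z of stone3 in the frame of jar between 0 and 0.06 m and x of stone3 in the frame of jar between -0.03 and 0.03 m and y of stone3 in the frame of jar between -0.032 and 0.032 m and z of stone4 in the frame of jar between 0 and 0.06 m and x of stone4 in the frame of jar between -0.03 and 0.03 m and y of stone4 in the frame of jar between -0.032 and 0.032 m and height (world z) of jar below 0.01 m and angle between jar's own z axis and vertical below 0.1 rad and height (world z) of scoop_grip above 0.08 m), for 0.2 s.
2. the scoop stands upright on the desk, let go of, with the jar still standing (angle between scoop's own z axis and vertical below 0.12 rad and height (world z) of scoop below 0.008 m and contact force between the fingers and scoop below 0.1 N and linear speed of scoop below 0.03 m/s and height (world z) of jar below 0.01 m), for 0.2 s.
At the end, for the whole second after the job is handed in: the jar is held in the fingers with its underside at least 7 cm above the desk, within 7 degrees of level and still, resting on nothing else; all four stones lie in its narrow part (within 60 mm of its underside); the scoop rests upright on the desk, within 7 degrees, let go of (height (world z) of jar above 0.07 m and angle between each of jar, scoop's own z axis and vertical below 0.12 rad and linear speed of jar below 0.02 m/s and angular speed of jar below 0.15 rad/s and contact force between the fingers and jar above 1 N and contact force between each of jar, the fingers and scoop below 0.1 N and contact force between jar and loupe below 0.1 N and contact force between jar and lidded_jar below 0.1 N and contact force between jar and small_pot below 0.1 N and z of stone1 in the frame of jar between 0 and 0.06 m and x of stone1 in the frame of jar between -0.03 and 0.03 m and y of stone1 in the frame of jar between -0.032 and 0.032 m and z of stone2 in the frame of jar between 0 and 0.06 m and x of stone2 in the frame of jar between -0.03 and 0.03 m and y of stone2 in the frame of jar between -0.032 and 0.032 m and z of stone3 in the frame of jar between 0 and 0.06 m and x of stone3 in the frame of jar between -0.03 and 0.03 m and y of stone3 in the frame of jar between -0.032 and 0.032 m and z of stone4 in the frame of jar between 0 and 0.06 m and x of stone4 in the frame of jar between -0.03 and 0.03 m and y of stone4 in the frame of jar between -0.032 and 0.032 m and height (world z) of scoop below 0.008 m and linear speed of scoop below 0.03 m/s); the arm keeps its last pose, push and grip.
It fails at once if the loupe is moved by more than 3 cm (distance of loupe from where it was at the start of the episode above 0.03 m).
It fails at once if the lidded jar is moved by more than 3 cm (distance of lidded_jar from where it was at the start of the episode above 0.03 m).
It fails at once if the small pot is moved by more than 3 cm (distance of small_pot from where it was at the start of the episode above 0.03 m).
It fails at once if the jar is tipped by more than 20 degrees (angle between jar's own z axis and vertical above 0.35 rad).
It also fails if it takes over 72 s, if anything falls off the work surface, if the arm or the gripper's body presses on something with over 40 N, if the wrist force passes 120 N, or if a joint passes its speed limit or range.

ROBOT

A 7-joint arm with a two-finger parallel gripper is mounted at the origin on a cart in front of the work surface, level with it; the furniture and walls round the work are solid. World frame = base frame: x ahead of the robot, y to its left, z up, the work surface at z = 0. Lengths are in m, angles in rad, forces in N, time in s.
With the tool pointing down it reaches from about 0.4 to 0.9 m from the base axis. Payload 5.5 kg.
Tool frame: the origin (TCP) lies midway between the tips of the shut fingers; the grasp point (between the pads) lies 19 mm behind it (manip.grip_depth is the distance from the TCP to the grasp point, in m); z points along the fingers, y is the line along which they close (so a half turn about z gives the same grasp; the last joint's range is limited). The gripper opens to 92 mm and grips with 3 to 60 N. Pads are 19 mm wide; open, the fingers measure 130 mm over their backs; the gripper's body (75 mm by 190 mm) begins 47 mm behind the grasp point.
Start: joints at [1.444, 0.501, -0.427, 1.55, 0.221, 1.138, -0.21], TCP at [0.247, -0.601, 0.227] pointing down, gripper open.
Joint ranges: [-2.88, 2.88], [-0.31, 2.03], [-1.54, 1.56], [0.2, 2.42], [-1.41, 4.55], [0.19, 2.02], [-2.57, 2.57]. Speed limits (rad/s): [2.57, 2.57, 3.14, 3.14, 3.14, 3.14, 3.14].

INTERFACE

Orientations are given as a unit quaternion [x, y, z, w].
In Python, from bench import manip, effector, viewer gives the robot as it stands. Calls block until the motion is done:
- manip.move_pose(position, orientation): joint-space move of the TCP to a pose.
- manip.servo_line(position, ori=None, vel=0.15): straight line of the TCP; ori=None keeps the orientation; vel is the mean speed in m/s.
- manip.movej(angles): joint-space move.
- effector.open_jaws() and effector.close(f_grip=None): open the fingers fully, or close them until they stop; f_grip is the grip in N (None keeps the last).
- manip.sleep(seconds).
- manip.solve_ik(position, orientation): joint angles nearest the present ones, or None.
- viewer.get_image(name): name is "scene" or "top"; returns the picture (384x512x3 uint8, red, green, blue); there is no depth.
- viewer.get_calibration(name): a dict with "vfov" (degrees; the focal length in pixels is half the picture's height over the tangent of half this angle, whatever the lens; pixels are square), "cx", "cy" (the principal point, pixels), "eye" and "attitude" of the camera in the world. Camera axes: x right, y down, z forward; pixel columns grow to the right and rows downward; lengths in m; the calibration is good to about 2 mm. A picture is of the moment at which its call begins. get_calibration takes no time and is no camera call.
A pose or a line that the arm cannot do raises manip.PlanningError and nothing moves.
- manip.hand_in(): hands the job in; it is judged then, once.
Readings, each from a call of its own:
- manip.current_clock(): time.
- manip.current_q(): joint angles.
- manip.current_joint_velocities(): joint speeds.
- manip.current_tau(): joint torques, N m.
- manip.current_tool_pos(): TCP position.
- manip.current_tcp_rot(): TCP orientation.
- manip.current_force(): force on the tool from outside, world axes, zero at the start.
- manip.current_wrist_torque(): the same for the moment, N m.
- manip.current_finger_gap(): finger opening in m.
- manip.current_gripper_force(): force on a finger pad.
Only numpy, scipy, OpenCV 4.12 (cv2) and the standard library are available. Lean on these libraries where they do the work, as an engineer would, in place of code of your own. Each camera call takes 0.05 s, during which the arm holds its last target. There are 200 camera calls.

## Working session

There is one attempt and no reset: what is moved stays moved. The work goes in short steps, each a Python script; the robot and the scene stay as the last script left them, time stands still between calls to the robot, and variables do not carry over. Pictures are saved under pics/ and viewed, at most 10 in all, crops included, and the job is handed in when it is done.

```bash
mkdir -p pics; ls
python3 - <<'E'
from bench import manip, effector, viewer
import cv2
for n in("scene","top"):
    im=viewer.get_image(n); cv2.imwrite(f"pics/{n}0.png",cv2.resize(im[:,:,::-1],(800,600),interpolation=cv2.INTER_CUBIC)); cv2.imwrite(f"pics/raw_{n}0.png",im[:,:,::-1])
    print(n,viewer.get_calibration(n))
print(manip.current_tcp_rot(),manip.current_clock(),manip.grip_depth)
E
```

```text
pics
scene {'vfov': 49.13265069029572, 'cx': 257.0721537256964, 'cy': 190.70807612130105, 'eye': array([0.02226828, 0.35871304, 0.68902605]), 'attitude': array([-0.37675512,  0.83028023, -0.37854782,  0.15934828])}
top {'vfov': 47.68517673405677, 'cx': 249.29015592079156, 'cy': 190.1634888379769, 'eye': array([ 0.40656002, -0.07655613,  1.31849455]), 'attitude': array([ 0.70978116, -0.70267237,  0.03391475, -0.03622204])}
[ 9.81062587e-01  1.93688998e-01 -1.38575543e-04 -8.67396862e-04] 0.1 0.0188
```

View pics/scene0.png

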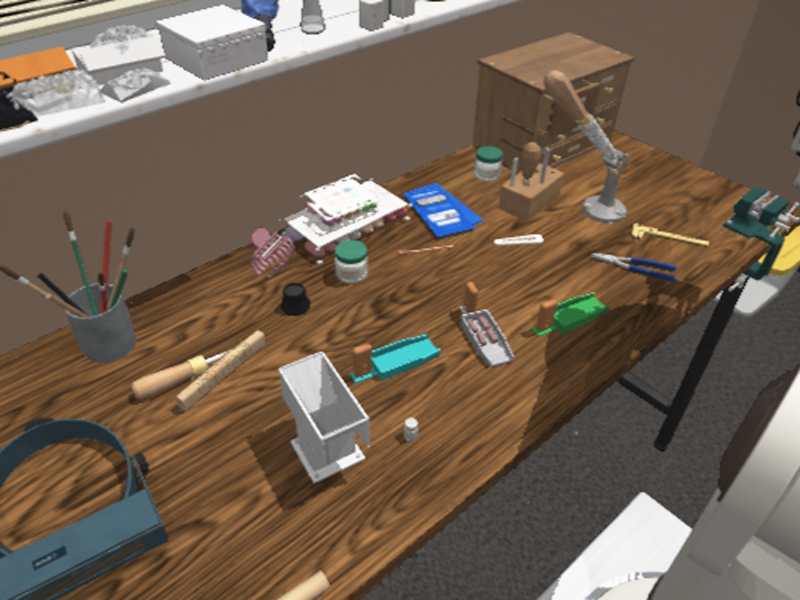

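View pics/top0.png

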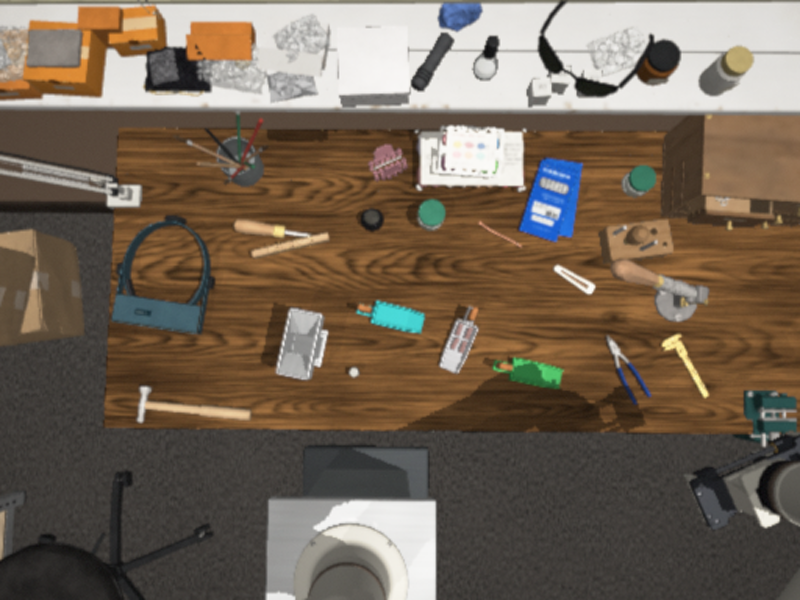

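Scene view: the jar is at about (325,415), the steel scoop with the plum stones at (487,335) and its handle at (472,296). In the top view the jar is at (300,343), the scoop at (459,345), its handle at (470,315) and the small pot at (353,372), all in 800x600 pixels. Next I'll zoom in to get corners.

Run:
```python
import cv2
for n,(x0,y0,x1,y1),s in(("top",(170,190,312,250),5.6),("scene",(180,178,335,308),4.6)):
    im=cv2.imread(f"pics/raw_{n}0.png")[y0:y1,x0:x1]
    im=cv2.resize(im,None,fx=s,fy=s,interpolation=cv2.INTER_CUBIC)
    for x in range(x0,x1,10):
        X=int((x-x0+.5)*s); cv2.line(im,(X,0),(X,6),(0,255,255),1); cv2.putText(im,str(x),(X,16),0,.35,(0,255,255),1)
        for y in range(y0,y1,10): cv2.circle(im,(X,int((y-y0+.5)*s)),1,(0,255,255),-1)
    for y in range(y0,y1,10): cv2.putText(im,str(y),(0,int((y-y0+.5)*s)),0,.35,(0,255,255),1)
    cv2.imwrite(f"pics/z_{n}.png",im)
```

```text
(no output)
```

View pics/z_top.png

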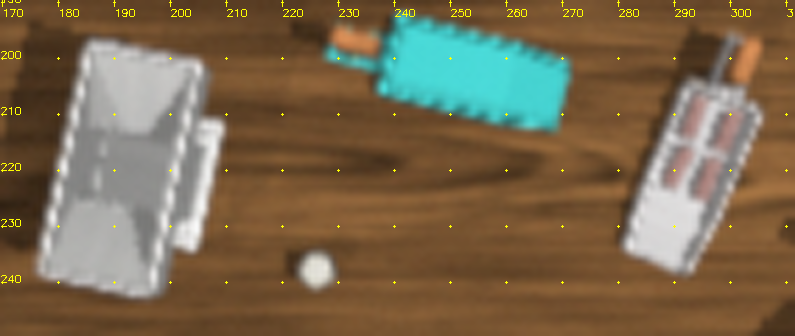

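View pics/z_scene.png

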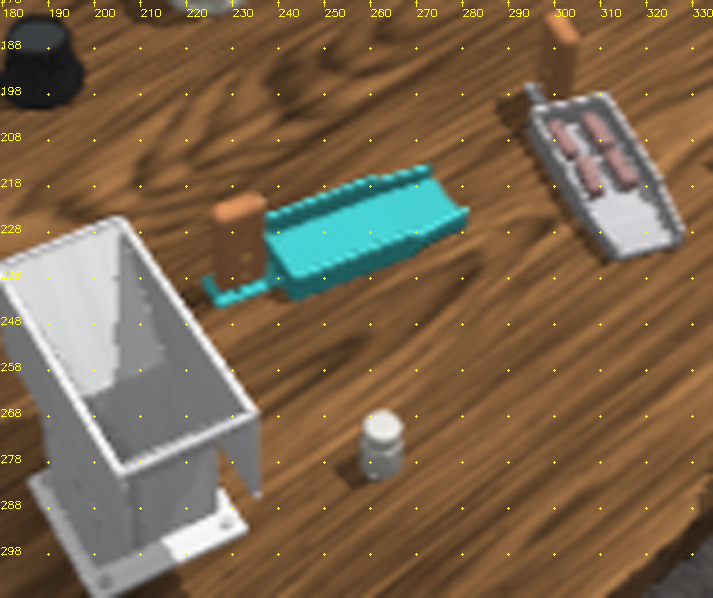

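The top zoom shows the jar mouth corners at raw (184.7,196.6), (206.5,200.2), (176.3,239.1) and (197.5,242.5), the handle top at (303,200) and the lip at (286.5,236). In the scene zoom the mouth corners are at (179.5,234.5), (205.6,224.9), (206.2,279.7) and (235.6,266.6), the handle top at (301.5,184) and the lip at (320.4,231.4). I'll triangulate these.

```bash
cat > h.py <<'E'
from bench import manip, effector, viewer
import numpy as np, cv2
from scipy.spatial.transform import Rotation as R
def ray(n,p):
    c=viewer.get_calibration(n); f=192/np.tan(np.radians(c["vfov"]/2))
    d=R.from_quat(c["attitude"]).apply([(p[0]-c["cx"])/f,(p[1]-c["cy"])/f,1.]); return np.array(c["eye"]),d/np.linalg.norm(d)
def plane(n,p,z):
    e,d=ray(n,p); return e+d*(z-e[2])/d[2]
def tri(pt,ps):
    e1,d1=ray("top",pt); e2,d2=ray("scene",ps)
    s=np.linalg.lstsq(np.c_[d1,-d2],e2-e1,rcond=None)[0]; a,b=e1+s[0]*d1,e2+s[1]*d2
    return (a+b)/2,np.linalg.norm(a-b)
def down(yaw,tilt=0,axis=None):  # tool z down; tool y along (cos yaw, sin yaw)
    y=np.array([np.cos(yaw),np.sin(yaw),0]); z=np.array([0,0,-1.]); return R.from_matrix(np.c_[np.cross(y,z),y,z])
E
python3 - <<'E'
from h import *
np.set_printoptions(precision=4,suppress=True)
T=[(184.7,196.6),(206.5,200.2),(176.3,239.1),(197.5,242.5)]
S=[(179.5,234.5),(205.6,224.9),(206.2,279.7),(235.6,266.6)]
P=[]
for t,s in zip(T,S): a,e=tri(t,s);P.append(a);print(a,e)
P=np.array(P);print("mouth",P.mean(0)); v=P[:2].mean(0)-P[2:].mean(0); print("len",np.linalg.norm(v),np.degrees(np.arctan2(v[1],v[0])),"w",np.linalg.norm(P[::2].mean(0)-P[1::2].mean(0)))
c=np.array([plane("top",t,.111) for t in T]);print("plane mouth",c.mean(0),c)
for n,t,s,z in(("handle",(303.2,200.4),(301.5,184),.055),("lip",(286.5,236.3),(320.4,231.4),.0055)): print(n,tri(t,s),plane("top",t,z),plane("scene",s,z))
print("pot",plane("top",(225.7,237.4),.028)); print("loupe",plane("top",(238,140),.035),"lidded",plane("top",(276,137),.052))
for n,p in(("turq",(233,197)),("green",(320,234))): print(n,plane("top",p,.055))
E
```

```text
[0.5058 0.1066 0.1102] 0.0037927382641824493
[0.4989 0.0488 0.1017] 0.0022890422833540523
[0.3892 0.1287 0.1109] 0.001097763489266288
[0.3809 0.0711 0.1058] 0.002621738235296444
mouth [0.4437 0.0888 0.1071]
len 0.11939315025370796 -10.712433818308547 w 0.058631051623205276
plane mouth [0.4433 0.0882 0.111 ] [[0.5069 0.108  0.111 ]
 [0.4975 0.047  0.111 ]
 [0.3889 0.1283 0.111 ]
 [0.3801 0.0695 0.111 ]]
handle (array([ 0.5048, -0.23  ,  0.0469]), np.float64(0.0006459405922259959)) [ 0.5039 -0.2292  0.055 ] [ 0.4989 -0.2224  0.055 ]
lip (array([ 0.3988, -0.1853,  0.0014]), np.float64(0.0006188635414559637)) [ 0.3991 -0.1848  0.0055] [ 0.3963 -0.1823  0.0055]
pot [ 0.3941 -0.0034  0.028 ]
loupe [ 0.6854 -0.0363  0.035 ] lidded [ 0.6918 -0.1494  0.052 ]
turq [ 0.5118 -0.0245  0.055 ]
green [ 0.4069 -0.2776  0.055 ]
```

```bash
cat >> h.py <<'E'
GD=manip.grip_depth
M=np.array([.4435,.0885,.111]); JY=np.radians(-10.7)      # jar mouth centre, jar x yaw
S0=R.from_euler('z',np.radians(157))                      # scoop heading at start
def tcp(rs,grip):  # scoop orientation, grip point -> TCP pose; tool y along -scoop y, tool z along -scoop z
    q=rs*R.from_matrix(np.c_[[1,0,0],[0,-1,0],[0,0,-1.]]); return np.array(grip)+q.apply([0,0,GD]),q.as_quat()
LIP=np.array([.114,0,-.0345])
def pour(tilt,lip,head=JY+np.pi):
    rs=R.from_euler('z',head)*R.from_euler('y',np.radians(tilt)); return tcp(rs,lip-rs.apply(LIP))
JD=np.array([np.cos(JY),np.sin(JY),0]); L0=M+.020*JD+[0,0,.012]
G=np.array([.503,-.228,.040])
E
python3 - <<'E'
from h import *
for fl in (0,1):
  for p,q in [tcp(S0,G+[0,0,.1]),tcp(S0,G),pour(0,L0+[0,0,.06]),pour(0,L0),pour(20,L0),pour(42,L0)]:
    if fl: q=(R.from_quat(q)*R.from_euler('z',np.pi)).as_quat()
    s=manip.solve_ik(p,q); print(np.round(p,3),None if s is None else np.round(s,2))
E
```

```text
[ 0.503 -0.228  0.121] [ 1.09  0.62 -0.94  1.88  0.61  0.96  1.04]
[ 0.503 -0.228  0.021] [ 1.01  0.76 -0.83  1.92  0.78  0.82  0.92]
[0.575 0.064 0.199] [ 0.54  0.54 -0.94  1.75  0.49  1.1   0.83]
[0.575 0.064 0.139] [ 0.55  0.65 -0.97  1.8   0.62  1.03  0.73]
[0.563 0.066 0.177] [ 0.66  0.4  -1.08  2.09  0.86  0.72  0.43]
[0.536 0.071 0.211] [ 0.18  0.08 -0.65  2.4   1.5   0.46 -0.41]
[ 0.503 -0.228  0.121] [ 0.72  0.46 -0.43  1.89  0.25  0.84 -1.81]
[ 0.503 -0.228  0.021] [ 0.64  0.61 -0.33  1.93  0.31  0.65 -1.86]
[0.575 0.064 0.199] [ 0.56  0.55 -0.97  1.75  0.5   1.11 -2.33]
[0.575 0.064 0.139] [ 0.48  0.59 -0.85  1.8   0.53  0.99 -2.34]
[0.563 0.066 0.177] [ 0.41  0.29 -0.76  2.09  0.65  0.61 -2.55]
[0.536 0.071 0.211] None
```

Run:
```python
from h import *
effector.open_jaws()
p,q=tcp(S0,G+[0,0,.12]); manip.move_pose(p,q)
p,_=tcp(S0,G); manip.servo_line(p,vel=.12)
effector.close(50); print(manip.current_finger_gap(),manip.current_gripper_force())
manip.servo_line(p+[0,0,.17],vel=.1)
print(manip.current_finger_gap(),manip.current_force(),manip.current_tool_pos(),manip.current_clock())
p,q=pour(0,L0+[0,0,.055]); manip.servo_line(p,q,vel=.12)
print(manip.current_tool_pos(),p,manip.current_clock(),manip.current_q().round(2))
o=[]
for n,(x0,y0,x1,y1) in(("top",(165,185,265,255)),("scene",(150,150,270,290))):
    im=viewer.get_image(n)[:,:,::-1]; cv2.imwrite(f"pics/raw_{n}1.png",im); s=4
    c=cv2.resize(im[y0:y1,x0:x1],None,fx=s,fy=s,interpolation=cv2.INTER_CUBIC)[:600]
    for x in range(x0,x1,10):
        cv2.putText(c,str(x),(int((x-x0+.5)*s),10),0,.3,(0,255,255),1)
        for y in range(y0,y1,10): cv2.circle(c,(int((x-x0+.5)*s),int((y-y0+.5)*s)),1,(0,255,255),-1)
    for y in range(y0,y1,10): cv2.putText(c,str(y),(0,int((y-y0+.5)*s)),0,.3,(0,255,255),1)
    o.append(c)
h=max(c.shape[0] for c in o); o=[cv2.copyMakeBorder(c,0,h-c.shape[0],0,0,0) for c in o]; c=np.hstack(o); c=cv2.resize(c,None,fx=min(1,800/c.shape[1]),fy=min(1,800/c.shape[1])); cv2.imwrite("pics/z1.png",c)
```

```text
0.011774388511387688 49.97188210487366
0.01159736480957776 [-0.18274231  0.57660303 -0.90449832] [ 0.50265628 -0.22786663  0.19063474] 6.2167
[0.57516281 0.06298825 0.19363666] [0.57517011 0.06362067 0.1937    ] 8.8667 [ 0.6   0.59 -1.04  1.75  0.56  1.13  0.77]
```

View pics/z1.png

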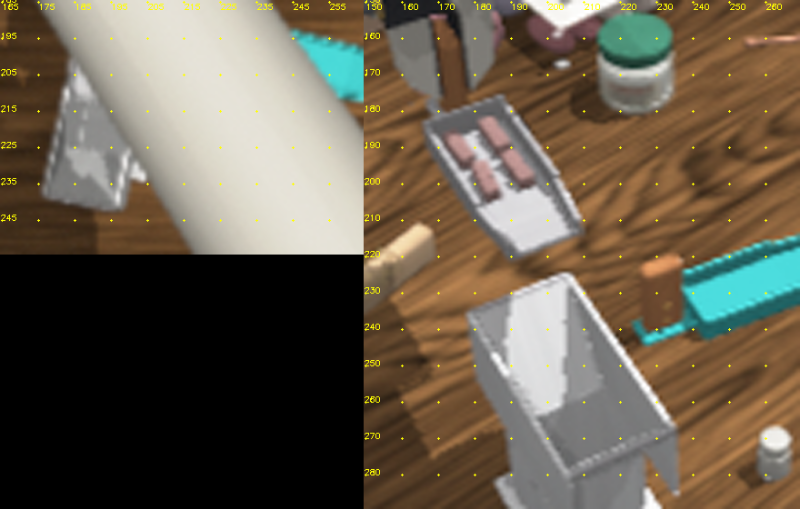

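The scene view shows the scoop held level with all four stones in it. Its lip runs from raw (192,219.4) to (209.3,213.3), above the far end of the jar. I'll check this against the expected lip point.

Run:
```python
from h import *
L=L0+[0,0,.055]; l=L[2]
a,b=plane("scene",(192,219.4),l-.0),plane("scene",(209.3,213.3),l+.006)
m=(a+b)/2-L; print(L,a,b,"err jx,jy",m@JD,m@[-JD[1],JD[0],0], "w",np.linalg.norm(a-b))
for t in range(0,43,3):
    p,q=pour(t,L0); s=manip.solve_ik(p,q); print(t,None if s is None else s.round(2))
```

```text
[0.46315226 0.08478667 0.178     ] [0.46306512 0.09956947 0.178     ] [0.45075853 0.07187626 0.184     ] err jx,jy -0.006305744482640644 -0.00023872124275741663 w 0.030892816026811716
0 [ 0.56  0.66 -0.98  1.8   0.63  1.04  0.72]
3 [ 0.57  0.61 -0.99  1.84  0.65  0.99  0.69]
6 [ 0.58  0.57 -1.    1.89  0.67  0.93  0.66]
9 [ 0.59  0.53 -1.    1.93  0.69  0.88  0.63]
12 [ 0.6   0.48 -1.    1.97  0.71  0.83  0.6 ]
15 [ 0.6   0.44 -1.    2.02  0.74  0.77  0.56]
18 [ 0.6   0.39 -1.    2.06  0.77  0.72  0.51]
21 [ 0.59  0.35 -0.99  2.1   0.81  0.66  0.45]
24 [ 0.58  0.3  -0.98  2.15  0.86  0.61  0.39]
27 [ 0.56  0.26 -0.96  2.19  0.92  0.56  0.31]
30 [ 0.53  0.21 -0.93  2.23  1.    0.52  0.2 ]
33 [ 0.49  0.18 -0.91  2.28  1.1   0.49  0.08]
36 [ 0.46  0.15 -0.89  2.32  1.23  0.47 -0.07]
39 [ 0.43  0.13 -0.88  2.36  1.37  0.47 -0.24]
42 [ 0.44  0.12 -0.92  2.4   1.52  0.5  -0.41]
```

Run:
```python
from h import *
L=L0+.005*JD
p,q=pour(0,L); manip.servo_line(p,q,vel=.08)
for t in (10,20,28,34,40):
    p,q=pour(t,L); manip.servo_line(p,q,vel=.04); print(t,manip.current_force().round(2),manip.current_clock())
manip.sleep(1)
print(manip.current_tool_pos()-p,manip.current_finger_gap(),manip.current_force())
im=viewer.get_image("scene")[:,:,::-1]; cv2.imwrite("pics/p2.png",cv2.resize(im[130:310,130:290],None,fx=3.3,fy=3.3,interpolation=cv2.INTER_CUBIC))
```

```text
10 [ 0.31  0.08 -1.29] 10.4583
20 [ 1.22 -0.39 -1.02] 11.1083
28 [ 0.83  0.05 -0.95] 11.6583
34 [ 0.03 -0.19 -0.63] 12.1083
40 [ 0.3   0.38 -0.1 ] 12.5583
[-1.46592590e-05  2.44739572e-05 -8.36620228e-07] 0.011630521573321428 [-0.22511171  0.20148077 -0.25739409]
```

View pics/p2.png

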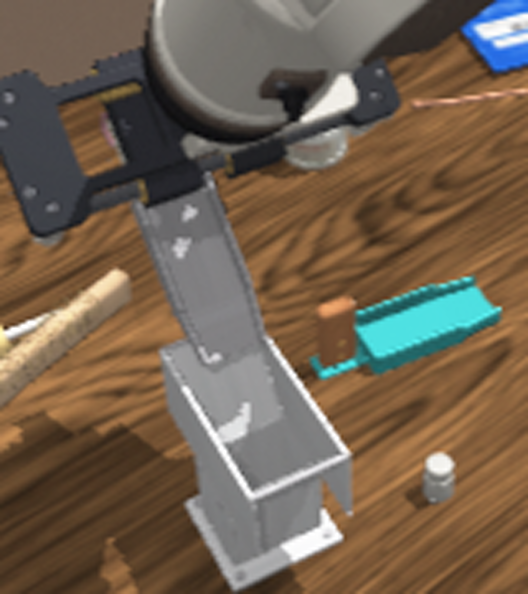

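The scoop is empty and there are no stones on the desk or visible on the funnel slopes. I'll carry the scoop away and check inside the jar from the top before setting it down.

Run:
```python
from h import *
L=L0+.005*JD
p,q=pour(20,L+[0,0,.05]); manip.servo_line(p,q,vel=.08)
p,q=pour(0,L+[0,0,.08]); manip.servo_line(p,q,vel=.08)
p,q=tcp(S0,G+[0,0,.16]); manip.servo_line(p,q,vel=.15)
print(manip.current_clock(),manip.current_finger_gap())
c=[]
for n,(x0,y0,x1,y1) in(("top",(165,185,225,255)),("scene",(170,180,260,310))):
    im=viewer.get_image(n)[:,:,::-1]; cv2.imwrite(f"pics/raw_{n}3.png",im); c.append(cv2.resize(im[y0:y1,x0:x1],(400,int(400*(y1-y0)/(x1-x0))),interpolation=cv2.INTER_CUBIC))
h=max(x.shape[0] for x in c); cv2.imwrite("pics/z3.png",np.hstack([cv2.copyMakeBorder(x,0,h-x.shape[0],0,0,0) for x in c]))
```

```text
17.5917 0.011866073472969068
```

View pics/z3.png

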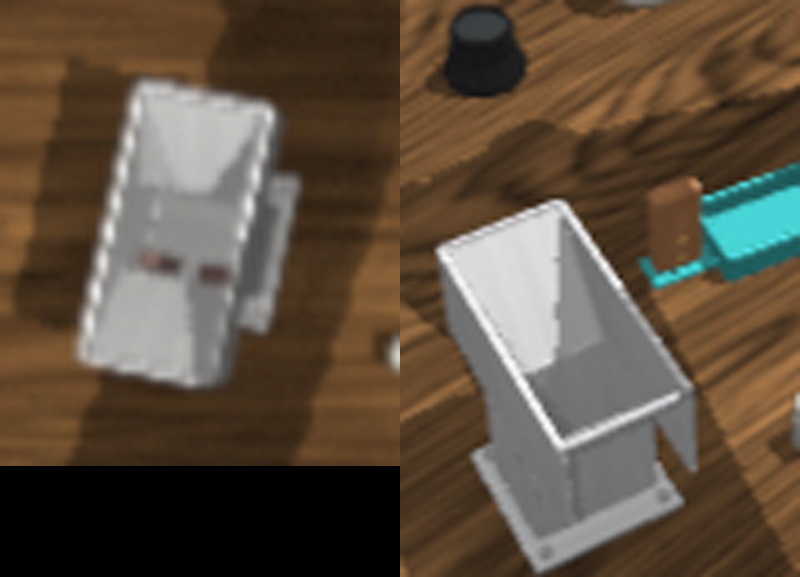

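Run:
```python
import cv2,numpy as np
a,b=cv2.imread("pics/raw_top0.png"),cv2.imread("pics/raw_top3.png")
for im in(a,b): print(im[194:201,190:202,::-1].reshape(7,12,3).tolist()[2:5])
hs=cv2.cvtColor(b,cv2.COLOR_BGR2HSV).astype(int)
c=b[185:255,165:225].astype(int); m=(c[:,:,2]-c[:,:,1]>18)&(c[:,:,2]-c[:,:,0]<55)&(c[:,:,0]>c[:,:,1]-12)
print([(x+165,y+185) for y,x in zip(*np.nonzero(m))])
o=[cv2.resize(np.clip(b[y0:y1,x0:x1]*1.6,0,255).astype('uint8'),None,fx=14,fy=14,interpolation=cv2.INTER_CUBIC) for x0,y0,x1,y1 in((180,190,208,232),(180,190,208,232))][:1]
s=cv2.imread("pics/raw_scene3.png"); 
o.append(cv2.resize(np.clip(s[205:247,180:208]*1.6,0,255).astype('uint8'),None,fx=14,fy=14,interpolation=cv2.INTER_CUBIC)); cv2.imwrite("pics/z4.png",np.hstack(o))
```

```text
[[[102, 76, 56], [97, 70, 45], [98, 69, 40], [106, 74, 43], [109, 77, 45], [108, 75, 44], [109, 75, 44], [109, 76, 45], [109, 76, 44], [104, 72, 43], [105, 74, 43], [105, 74, 44]], [[140, 132, 128], [110, 98, 90], [101, 83, 70], [114, 87, 65], [120, 90, 63], [118, 85, 56], [116, 82, 51], [112, 78, 46], [109, 75, 45], [103, 72, 41], [104, 72, 42], [103, 72, 42]], [[186, 183, 182], [159, 155, 152], [156, 150, 147], [153, 144, 140], [154, 140, 132], [136, 116, 104], [125, 103, 88], [111, 87, 68], [108, 82, 62], [107, 81, 59], [104, 76, 53], [101, 72, 45]]]
[[[104, 77, 58], [96, 69, 45], [96, 67, 39], [108, 76, 45], [108, 76, 45], [100, 69, 41], [72, 51, 29], [68, 46, 29], [66, 45, 26], [61, 43, 26], [60, 42, 25], [59, 41, 23]], [[140, 132, 128], [109, 98, 89], [100, 82, 69], [113, 87, 66], [118, 88, 61], [109, 79, 53], [79, 58, 39], [69, 49, 31], [65, 46, 27], [59, 41, 22], [61, 42, 26], [59, 42, 23]], [[187, 183, 182], [158, 153, 151], [156, 149, 147], [152, 144, 140], [153, 140, 132], [130, 113, 102], [104, 92, 83], [85, 71, 62], [76, 63, 54], [69, 57, 47], [67, 53, 40], [61, 45, 30]]]
[(np.int64(186), np.int64(223)), (np.int64(187), np.int64(223)), (np.int64(188), np.int64(223)), (np.int64(186), np.int64(224)), (np.int64(187), np.int64(224)), (np.int64(188), np.int64(224))]
```

View pics/z4.png

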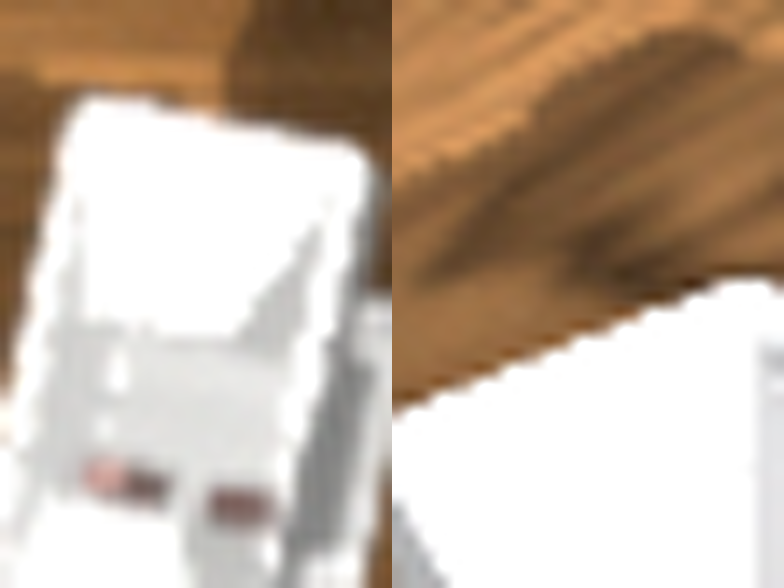

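The spot at the rim was just sunlit desk; those pixels are the same in the first picture. The plum patches, at raw (188,223) and (196,225), lie inside the narrow part. Their area, and the bright and dark halves, fit four stones on end against the near wall. Next I'll set the scoop down and go to the jar.

Run:
```python
from h import *
p,q=tcp(S0,G)
manip.servo_line(p+[0,0,.02],q,vel=.12); manip.servo_line(p+[0,0,.0005],vel=.03); print(manip.current_force())
effector.open_jaws(); manip.sleep(.4)
manip.servo_line(p+[0,0,.15],vel=.12); manip.sleep(.3)
J=M+[0,0,-.016-GD]   # grasp 95 mm high
for a in (JY+np.pi/2,JY-np.pi/2):
    q=down(a).as_quat(); s=[manip.solve_ik(J+[0,0,z],q) for z in(.14,0,.1)]; print(a,[None if x is None else x.round(2) for x in s])
print(manip.current_clock())
o=[]
for n,(x0,y0,x1,y1) in(("top",(170,185,310,255)),("scene",(180,170,340,310))):
    im=viewer.get_image(n)[:,:,::-1]; o.append(cv2.resize(im[y0:y1,x0:x1],(400,int(400*(y1-y0)/(x1-x0))),interpolation=cv2.INTER_CUBIC))
h=max(x.shape[0] for x in o); cv2.imwrite("pics/z5.png",np.hstack([cv2.copyMakeBorder(x,0,h-x.shape[0],0,0,0) for x in o]))
```

```text
[-1.29838867  0.16608064 -1.00836639]
1.3840460968315034 [array([ 0.74,  0.29, -1.13,  2.02,  0.31,  1.02,  0.84]), array([ 0.49,  0.51, -0.89,  2.14,  0.59,  0.76,  0.59]), array([ 0.67,  0.36, -1.08,  2.06,  0.39,  0.94,  0.77])]
-1.7575465567582897 [array([ 0.28,  0.16, -0.58,  2.03,  0.11,  0.97, -2.12]), array([ 0.02,  0.37, -0.32,  2.15,  0.19,  0.64, -2.19]), array([ 0.2 ,  0.22, -0.51,  2.08,  0.14,  0.88, -2.14])]
23.2167
```

View pics/z5.png

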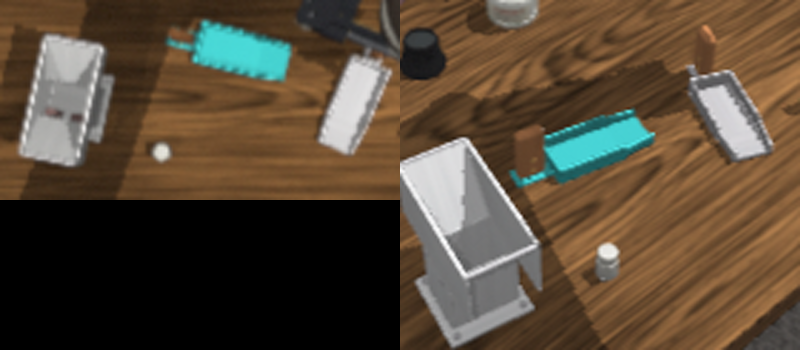

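The scoop stands upright and empty at its old place, the jar hasn't moved and the pot is undisturbed. Now I'll grasp and lift the jar.

Run:
```python
from h import *
J=M+[0,0,-.016-GD]; q=down(JY+np.pi/2).as_quat()
manip.servo_line(manip.current_tool_pos()+[0,0,.05],vel=.15)
manip.move_pose(J+[0,0,.14],q)
manip.servo_line(J,vel=.08); print(manip.current_force().round(2))
effector.close(40); print(manip.current_finger_gap(),manip.current_gripper_force(),manip.current_force().round(2))
manip.servo_line(J+[0,0,.1],vel=.05); manip.sleep(.5)
print(manip.current_finger_gap(),manip.current_gripper_force(),manip.current_force().round(2),manip.current_tool_pos()-J,manip.current_clock())
im=viewer.get_image("scene")[:,:,::-1]; cv2.imwrite("pics/p6.png",cv2.resize(im[120:310,150:340],(600,600),interpolation=cv2.INTER_CUBIC))
```

```text
[-0.64 -0.65  0.03]
0.0581943073548253 39.80566620826721 [0.59 1.55 0.81]
0.05825802653696932 39.78103458881378 [ 0.99  0.44 -2.44] [-3.25785652e-06  4.24484187e-05  9.99960421e-02] 30.2083
```

View pics/p6.png

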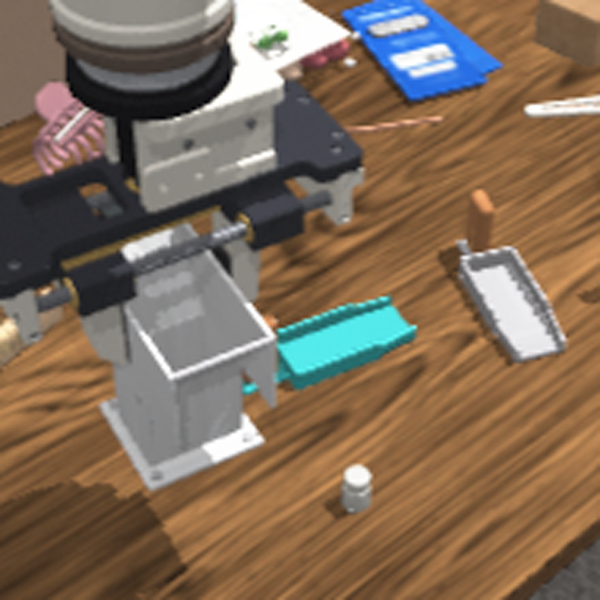

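The jar is held level, raised 10 cm and still. The scoop stands upright and apart from it, with no stones left on the desk. I'll hand in.

```bash
python3 -c "
from h import *
print(manip.hand_in())"
```

```text
the job is handed in; nothing more can be done
None
```

I handed the job in, with no verdict returned. The scoop was poured empty and set back upright, and the jar is held level about 10 cm above the desk. I read the stones as all in the jar's narrow part, but the camera showed them only as two plum patches there, so I couldn't count four.

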